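# Park the aspirator pump just past compression

## Task

Park the larger of the two hand-cranked pumps, the one with the three-spoked flywheel: by its upright crank handle turn the flywheel counterclockwise (seen from above) through the stiff compression stroke and stop just past dead centre, with the handle about 20 degrees beyond the line of the cylinder, so that its seal is unloaded. Do not let it run on towards the next stroke, let go of the handle, and leave the smaller pump's wheel as it is.

Things in the scene. Friction and masses are not known exactly. Their poses are not given: they have to be found in the camera images.
- aspirator_pump: Larger pump, fixed: grey base 220 x 100 mm, finned cylinder lying along it, level three-spoked steel flywheel, diameter 120 mm, on a vertical shaft. Origin on the table top on the flywheel's axis; x from that axis along the cylinder's line, z up. Tops: flywheel 86, hub 90, fins 86 mm above the table. Cylinder begins 69 mm from the axis, pump ends at 179 mm; base reaches 64 mm behind.
- aspirator_wheel (a joint): Larger flywheel's angle, rad: 0 when the handle points to the pump's -y side, 1.571 at dead centre (handle in line with the cylinder, on the cylinder's side of the axis); grows counterclockwise from above; starts between -0.5 and 0.3. Takes up to about 6.7 N at the handle, stiffest some 0.8 rad before dead centre; easy (2 to 4 N) beyond it; stays where it is left.
- aspirator_handle (a point): Grip point on the larger pump's crank handle: upright black round grip, diameter 24 mm, 50 mm tall, 48 mm from the flywheel's axis, from 90 to 140 mm above the table; it spins freely on its pin, so the hand need not turn with the wheel. The point is on the grip's axis 118 mm above the table, 22 mm below its top.
- dosing_handle (a point): The like point on the smaller pump's crank handle, to be left alone: solid flywheel, diameter 84 mm, no spokes; handle diameter 17 mm, 34 mm from its axis, top 98 mm and point 83 mm above the table.

How it is judged (in metres and radians):
On the way:
1. the larger pump's flywheel is turned through the stiffest part, to between 35 degrees before and 40 degrees past dead centre (value of joint aspirator_wheel between 0.97 and 2.27 rad), for 0.05 s.
At the end, for the whole second after the job is handed in: The larger pump's flywheel rests with its handle 5 to 40 degrees (1.66 to 2.27 rad on the joint) past dead centre, counterclockwise of the cylinder's line, not turning (under 0.05 rad/s) and released (value of joint aspirator_wheel between 1.66 and 2.27 rad and velocity of joint aspirator_wheel between -0.05 and 0.05 rad/s); the robot touches nothing.
It fails at once if the larger pump's flywheel runs on more than 60 degrees past dead centre (value of joint aspirator_wheel above 2.62 rad).
It fails at once if the larger pump's flywheel is turned backwards (clockwise), to over 146 degrees before dead centre (value of joint aspirator_wheel below -0.98 rad).
It fails at once if the smaller pump's handle is moved more than 15 mm (distance of dosing_handle from where it was at the start of the episode above 0.015 m).
It also fails if it takes over 32 s, if anything falls off the work surface, if the arm or the gripper's body presses on something with over 40 N, if the wrist force passes 120 N, or if a joint passes its speed limit or range.

## Robot

A 7-joint arm with a two-finger parallel gripper is mounted at the origin on a cart in front of the work surface, level with it; the furniture and walls round the work are solid. World frame = base frame: x ahead of the robot, y to its left, z up, the work surface at z = 0. Lengths are in mm, angles in rad, forces in N, time in s.
With the tool pointing down it reaches from about 350 to 900 mm from the base axis. Payload 7.2 kg.
Tool frame: the origin (TCP) lies midway between the tips of the shut fingers; the grasp point (between the pads) lies 19 mm behind it; z points along the fingers, x is the direction in which the jaws open and shut, and the axes are right-handed (so a half turn about z gives the same grasp; the last joint's range is limited). The gripper opens to 85 mm and grips with 20 to 120 N. Pads are 22 mm wide; open, the fingers measure 114 mm over their backs; the gripper's body (76 mm by 85 mm) begins 54 mm behind the grasp point. The pads swing forward as they close: fully open they stand 13 mm farther back than shut.
Start: joints at [-1.219, 0.411, -0.013, 1.596, 0.006, 1.134, -0.082], TCP at [254.745, 570.731, 231.297] pointing down, gripper open.
Joint ranges: [-2.95, 2.95], [-0.29, 1.99], [-1.47, 1.44], [0.14, 2.54], [-1.03, 4.17], [0.13, 1.85], [-2.86, 2.86]. Speed limits (rad/s): [2.39, 2.39, 3.01, 3.01, 3.14, 3.14, 3.14].

## Interface

Orientations are given as [roll, pitch, yaw] about the fixed x, y, z axes, in that order (R = Rz(yaw) Ry(pitch) Rx(roll)).
In Python, from rig import env gives the robot as it stands.
- The arm moves only by the tool apply_moves, never from a script. Its arguments are lists of equal length, an entry for each row: "gripper": the opening, from -1 (shut) to 1 (fully open); "offset": the shift along the tool's x, y, z in units of 25 mm (1.0 is 25 mm), a list of three; "angular": the turn, a rotation vector about the tool's x, y, z in units of 8 degrees (1.0 is 8 degrees), a list of three. In form: {"gripper": [gripper, ...], "offset": [[tx, ty, tz], ...], "angular": [[wx, wy, wz], ...]}. A call has exactly 10 rows; each row shifts and turns the commanded pose from where the row before left it, along the tool's axes as they then stand; what a row does not reach is not made up. A row lasts 1/10 s, in which the tool goes at most 50 mm and 8.59 degrees, less where a joint would pass 70% of its speed; a pose out of reach is approached as far as the arm can. A call is refused whole if a number of a shift passes 1 or a number of a turn 1, either way. A call with a gripper value outside its range is refused whole. The fingers move at their own pace and stop on an object; "squeeze" is the grip in N (left out, the last holds). Time passes only in rows, so rows that do not move let the fingers close, or fill a call up. It gives the time, the measured TCP pose, the force and the opening at its end, in the units of the state.
- env.observe(): the state, without advancing time (a new reading comes with each control period).
- env.read_camera(name): name is "scene" or "top" or "wrist"; returns a dict with "frame" (420x560x3 uint8, red, green, blue), "z_map" (420x560 float32, mm along the optical axis (not along the pixel's ray), 0 where there is no reading), "K" (3x3 intrinsics, pixels), "distortion" ([k1, k2, p1, p2, k3] as OpenCV has them; the pictures are not rectified), "rvec" (rotation vector, rad) and "tvec" (3), from world to camera coordinates, as OpenCV has them; the wrist camera has in their place "T_tool_cam" (4x4, takes a point from camera to tool coordinates, whose origin is the TCP and whose axes are the tool frame's). Camera axes: x right, y down, z forward; pixel columns grow to the right and rows downward; lengths in mm; the calibration is good to about 2 mm. A picture is of the moment at which its call begins: read the wrist's pose just before it.
- env.finish_job(): hands the job in, once; it reports no verdict.
The state is a dict: "clock": time; "joint_positions": joint angles; "joint_vel": joint speeds; "tau": joint torques, N m; "eef_pos": TCP position; "ee_rot": TCP orientation; "contact_force": force on the tool from outside, world axes, zero at the start; "moment": the same for the moment, N m; "finger_gap": finger opening in mm.
Only numpy, scipy, OpenCV 4.12 (cv2) and the standard library are available. Lean on these libraries where they do the work, as an engineer would, in place of code of your own. Each camera call takes 0.05 s, during which the arm holds its last target. There are 200 camera calls.

## Working session

There is one attempt and no reset: what is moved stays moved. The work goes in short steps, Python scripts to look and compute and a tool call to move; the robot and the scene stay as the last step left them, time stands still between calls to the robot, and variables do not carry over. Pictures are saved under pics/ and viewed, about 8 in all and at most 12, crops included, and the job is handed in when it is done.

Besides the shell and the picture viewer there is one more tool, called after "Emit:" as name(argument=value, ...), one argument or row to a line, values as JSON. apply_moves: Moves the arm, as the interface text tells. Its arguments: {"type":"object","properties":{"gripper":{"type":"array"},"offset":{"type":"array"},"angular":{"type":"array"},"squeeze":{"type":"number"}},"required":["gripper","offset","angular"]}

```bash
mkdir -p pics; ls; cat > h.py <<'E'
import numpy as np, cv2
from rig import env
from scipy.spatial.transform import Rotation as R
def snap(name):
    s=env.observe(); c=env.read_camera(name); c['s']=s
    return c
def save(c,fn): cv2.imwrite('pics/'+fn,c['frame'][:,:,::-1])
def Tcw(c):
    "camera->world 4x4"
    T=np.eye(4)
    if 'T_tool_cam' in c:
        T[:3,:3]=R.from_euler('xyz',c['s']['ee_rot']).as_matrix(); T[:3,3]=c['s']['eef_pos']
        return T@np.array(c['T_tool_cam'])
    r=cv2.Rodrigues(np.array(c['rvec'],float))[0]; T[:3,:3]=r.T; T[:3,3]=-r.T@np.ravel(c['tvec']); return T
def rays(c,uv):
    n=cv2.undistortPoints(np.array(uv,float).reshape(-1,1,2),np.array(c['K'],float),np.array(c['distortion'],float))[:,0]
    T=Tcw(c); return T[:3,3],np.c_[n,np.ones(len(n))]@T[:3,:3].T
def onplane(c,uv,z):
    o,d=rays(c,uv); return o+d*((z-o[2])/d[:,2])[:,None]
def cloud(c):
    "world xyz for each pixel from z_map"
    h,w=c['z_map'].shape; v,u=np.mgrid[:h,:w]
    o,d=rays(c,np.c_[u.ravel(),v.ravel()]); P=o+d*c['z_map'].reshape(-1,1)
    P[c['z_map'].ravel()==0]=np.nan
    return P.reshape(h,w,3)
E
python3 - <<'E'
from h import *
s=env.observe(); print({k:np.round(v,3) for k,v in s.items()})
a=snap('scene');b=snap('top')
im=np.hstack([a['frame'],b['frame']]); cv2.imwrite('pics/1.png',a['frame'][:,:,::-1]);cv2.imwrite('pics/2.png',b['frame'][:,:,::-1])
for c in(a,b): print(Tcw(c).round(2))
E
```

```text
pics
{'clock': np.float64(0.0), 'joint_positions': array([-1.219,  0.412, -0.013,  1.597,  0.006,  1.134, -0.082]), 'joint_vel': array([ 0.   , -0.001, -0.001,  0.   , -0.   ,  0.001,  0.   ]), 'tau': array([-1.0000e-03, -6.0063e+01,  6.8200e-01, -2.9939e+01,  1.4000e-02,
        1.1000e-02, -0.0000e+00]), 'eef_pos': array([254.583, 570.28 , 230.463]), 'ee_rot': array([3.141e+00, 2.000e-03, 1.151e+00]), 'contact_force': array([-0.578, -0.786, -0.424]), 'moment': array([0.025, 0.013, 0.021]), 'finger_gap': np.float64(85.316)}
[[ 5.9000e-01 -5.2000e-01  6.2000e-01  1.3140e+01]
 [-8.0000e-01 -3.8000e-01  4.6000e-01 -4.1333e+02]
 [-0.0000e+00 -7.7000e-01 -6.4000e-01  6.4246e+02]
 [ 0.0000e+00  0.0000e+00  0.0000e+00  1.0000e+00]]
[[-1.0000e-02 -9.8000e-01  1.9000e-01  3.6968e+02]
 [-1.0000e+00  1.0000e-02 -4.0000e-02 -1.5010e+01]
 [ 3.0000e-02 -1.9000e-01 -9.8000e-01  9.4585e+02]
 [ 0.0000e+00  0.0000e+00  0.0000e+00  1.0000e+00]]
```

View pics/1.png

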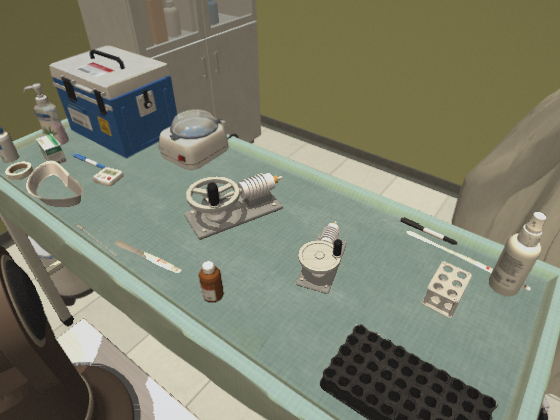

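View pics/2.png

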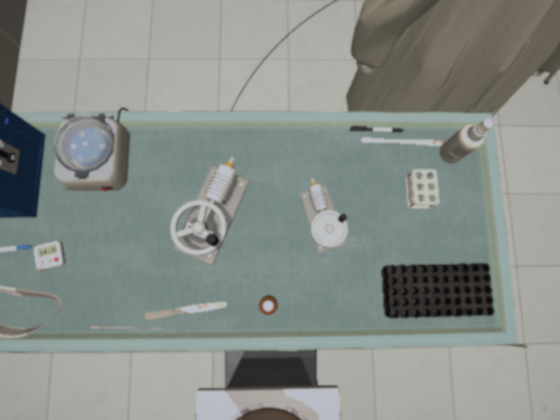

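The scene view shows the large pump with its wheel at about (213,193) and the black handle on it. In the top view the wheel is at (199,227), the handle at (211,239) and the cylinder runs up and right to the tip at (231,161). The small pump is at (329,228) top. Next I measure these.

```bash
cat > m.py <<'E'
from h import *
cs={n:snap(n) for n in('scene','top')}
box={'scene':(180,165,245,215),'top':(165,190,235,262)}
H={}
for n,c in cs.items():
    P=cloud(c); f=c['frame'].astype(int); x0,y0,x1,y1=box[n]
    m=np.zeros(f.shape[:2],np.uint8); m[y0:y1,x0:x1]=(f[y0:y1,x0:x1].max(2)<60)
    k,lab,st,cen=cv2.connectedComponentsWithStats(m); i=1+st[1:,4].argmax(); mm=lab==i
    p=P[mm]; p=p[np.isfinite(p[:,0])]
    print(n,'dark',st[i],cen[i].round(1),'z pct',np.percentile(p[:,2],[2,50,98]).round(1),'med',np.median(p,0).round(1))
    top=p[p[:,2]>np.percentile(p[:,2],98)-4]; print('  top pts',len(top),top.mean(0).round(1), np.ptp(top,axis=0).round(1))
    H[n]=(c,mm)
    # rim points by height
    q=P.reshape(-1,3); ok=(q[:,2]>78)&(q[:,2]<92)&(abs(q[:,1]-120)<150)&(q[:,0]>300)&(q[:,0]<750); q=q[ok]
    print('  level pts',len(q), q.min(0).round(0),q.max(0).round(0))
    np.save(n+'.npy',P)
    big=cv2.resize(c['frame'][y0-45:y1+15,x0-20:x1+50],None,fx=5 if n=='top' else 4.5,fy=5 if n=='top' else 4.5,interpolation=cv2.INTER_CUBIC)
    save({'frame':big},'crop_'+n+'.png'); print(big.shape)
E
python3 m.py
```

```text
scene dark [207 183  15  23 218] [213. 194.] z pct [ 86.9 122.8 143. ] med [467.  105.4 122.8]
  top pts 43 [470.  109.6 141.6] [16.3 19.9  4.2]
  level pts 1329 [325. -13.  78.] [643. 209.  92.]
(495, 608, 3)
top dark [207 235  12  10  87] [212.4 239.6] z pct [107.7 138.2 142. ] med [469.1 109.  138.2]
  top pts 46 [470.1 111.2 140.1] [14.3 16.2  5.7]
  level pts 1625 [326. -11.  78.] [643. 207.  92.]
(660, 700, 3)
```

View pics/crop_top.png

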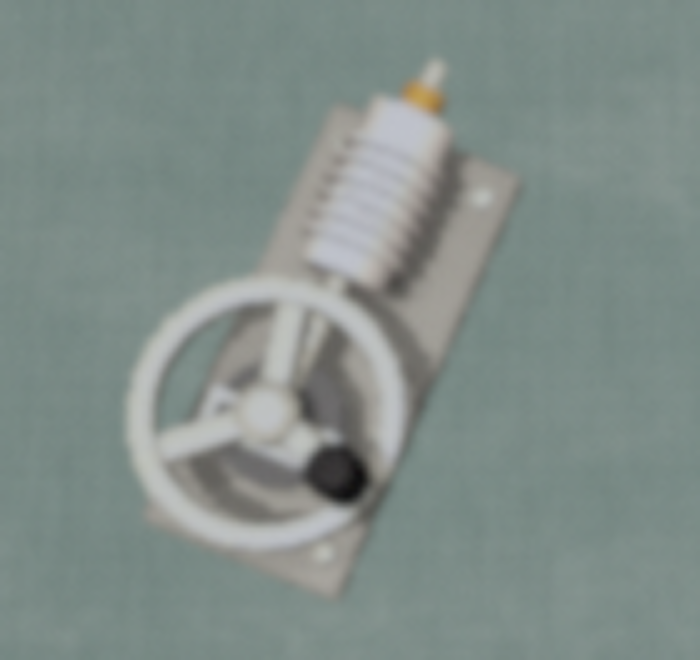

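```bash
cat > m2.py <<'E'
from h import *
from scipy.optimize import least_squares
P={n:np.load(n+'.npy') for n in('scene','top')}
c=snap('top'); s=snap('scene')
C={'top':c,'scene':s}
hub0=onplane(c,[(198.6,227.4)],90)[0]; print('hub top ray@90',hub0.round(1))
for n in P:
    q=P[n].reshape(-1,3); r=np.hypot(*(q[:,:2]-hub0[:2]).T)
    w=q[(q[:,2]>78)&(q[:,2]<94)&(r>40)&(r<70)]
    f=least_squares(lambda v:np.hypot(w[:,0]-v[0],w[:,1]-v[1])-v[2],[*hub0[:2],54],loss='soft_l1',f_scale=4)
    print(n,'rim circle',f.x.round(1),len(w),'z',np.median(w[:,2]).round(1))
    hb=q[(r<9)&(q[:,2]>70)&(q[:,2]<100)]; print('   hub z',np.median(hb[:,2]).round(1),len(hb))
    b=q[(q[:,2]>5)&(q[:,2]<40)&(r<200)&(q[:,0]<680)&(q[:,1]>20)]; print('   base z',np.percentile(b[:,2],[10,50,90]).round(1))
    cy=q[(q[:,2]>60)&(q[:,2]<95)&(r>75)&(r<185)&(q[:,1]>15)]; m=cy.mean(0); print('   cyl',len(cy),m.round(1),'dir deg',np.degrees(np.arctan2(m[1]-f.x[1],m[0]-f.x[0])).round(1))
zb=14
cor=[(520,180),(335,598),(340,105),(148,515)]
g=onplane(c,[(u/5+145,v/5+145) for u,v in cor],zb)
for a,b in((1,0),(3,2)): d=g[a-0]*0+g[b]-g[a]; print('edge',np.degrees(np.arctan2(d[1],d[0])).round(1),np.linalg.norm(d).round(1))
mid=g.mean(0); print('base centre',mid.round(1),np.degrees(np.arctan2(mid[1]-hub0[1],mid[0]-hub0[0])).round(1))
print('handle top@140',onplane(c,[(340/5+145,473/5+145)],140).round(1), onplane(s,[(212.5,186)],140).round(1))
# small pump: hub and handle
print('small handle@98',onplane(c,[(343,217)],98).round(1),onplane(s,[(338,242)],98).round(1),'wheel',onplane(c,[(329,228)],62).round(1))
E
python3 m2.py
```

```text
hub top ray@90 [500.6 145.8  90. ]
scene rim circle [500.9 146.1  54.2] 795 z 87.0
   hub z nan 0
   base z [ 5.2  6.4 19.5]
   cyl 555 [603.8  95.   76.2] dir deg -26.4
top rim circle [502.  147.3  53.5] 869 z 85.2
   hub z 88.7 57
   base z [ 5.3 14.5 17.4]
   cyl 755 [608.1 102.   76.2] dir deg -23.1
edge -22.9 215.0
edge -23.1 214.0
base centre [543.8 128.6  14. ] -21.7
handle top@140 [[468.  106.9 140. ]] [[471.2 108.6 140. ]]
small handle@98 [[ 519.8 -164.7   98. ]] [[ 521.8 -166.5   98. ]] wheel [[ 501.4 -138.6   62. ]]
  return _methods._mean(a, axis=axis, dtype=dtype,
  ret = ret.dtype.type(ret / rcount)
```

```bash
python3 - <<'E'
import numpy as np
a=np.array([254,570.]);b=np.array([470,108.]);d=(b-a)/np.linalg.norm(b-a)
for n in('scene','top'):
    q=np.load(n+'.npy').reshape(-1,3); q=q[np.isfinite(q[:,0])&(q[:,2]>145)&(q[:,2]<600)&(q[:,0]>150)]
    t=(q[:,:2]-a)@d; s=(q[:,:2]-a)@np.array([-d[1],d[0]])
    k=(t>-100)&(t<650)&(abs(s)<160); print(n,k.sum(), np.c_[t,s,q[:,2]][k][::40].round(0)[:15].tolist())
E
```

```text
scene 0 []
top 0 []
```

Emit:
apply_moves(
  gripper=[1,1,1,1,1,1,1,1,1,1],
  offset=[
    [-0.84,0.96,0],
    [-0.84,0.96,0],
    [-0.84,0.96,0],
    [-0.84,0.96,0],
    [-0.84,0.96,0],
    [-0.84,0.96,0],
    [-0.84,0.96,0],
    [-0.84,0.96,0],
    [-0.84,0.96,0],
    [-0.84,0.96,0],
  ],
  angular=[
    [0,0,0],
    [0,0,0],
    [0,0,0],
    [0,0,0],
    [0,0,0],
    [0,0,0],
    [0,0,0],
    [0,0,0],
    [0,0,0],
    [0,0,0],
  ],
  squeeze=40,
)

```text
clock: 1.3
eef_pos: [388.7, 279.9, 231.4]
ee_rot: [3.141, -0.0, 1.151]
contact_force: [0.8, 1.3, -0.5]
finger_gap: 85.4
```

Emit:
apply_moves(
  gripper=[1,1,1,1,1,1,1,1,1,1],
  offset=[
    [-0.84,0.96,0],
    [-0.84,0.96,0],
    [-0.84,0.96,0],
    [-0.84,0.96,0],
    [0,0,0],
    [0,0,0],
    [0,0,0],
    [0,0,0],
    [0,0,0],
    [0,0,0],
  ],
  angular=[
    [0,0,0],
    [0,0,0],
    [0,0,0],
    [0,0,0],
    [0,0,1],
    [0,0,1],
    [0,0,1],
    [0,0,1],
    [0,0,1],
    [0,0,1],
  ],
)

```text
clock: 2.3
eef_pos: [441.7, 165.3, 231.4]
ee_rot: [-3.141, -0.0, 0.307]
contact_force: [-0.4, -0.3, 0.2]
finger_gap: 85.5
```

```bash
python3 - <<'E'
from h import *
c=snap('wrist'); save(c,'w1.png'); print(c['s']['eef_pos'],c['s']['ee_rot'],c['s']['joint_positions'].round(2)); P=cloud(c)
f=c['frame'].astype(int); m=((f.max(2)<60)&(P[:,:,2]>100)&(P[:,:,2]<150)).astype(np.uint8)
k,l,st,cen=cv2.connectedComponentsWithStats(m); i=1+st[1:,4].argmax(); p=P[l==i]
print(st[i],cen[i],'zpct',np.percentile(p[:,2],[2,50,98])); t=p[p[:,2]>np.percentile(p[:,2],98)-4]; print('top',(t.max(0)+t.min(0))/2,np.ptp(t,axis=0),t.mean(0))
E
```

```text
[441.72415358 165.29008043 231.36816434] [-3.14147030e+00 -1.70103732e-04  3.07482271e-01] [-0.73  0.14  0.3   1.97 -0.05  1.03 -0.1 ]
[ 289  256   32   48 1256] [303.85350318 279.79697452] zpct [101.82323448 134.84678562 140.39862475]
top [470.17733439 113.32713702 139.03369412] [20.89224323 19.64979075  5.2540324 ] [469.87850959 113.57357497 139.07329135]
```

View pics/w1.png

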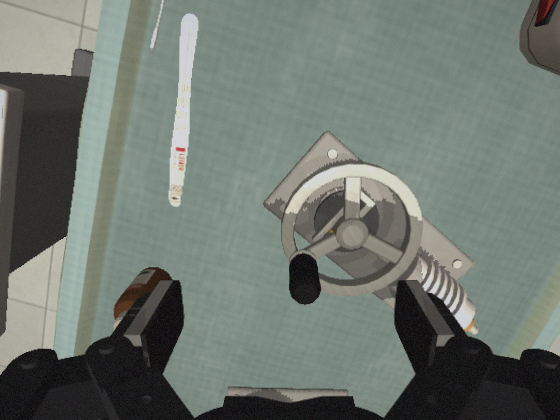

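Emit:
apply_moves(
  gripper=[1,1,1,1,1,1,1,1,1,1],
  offset=[
    [0.14,0.8,0],
    [0.14,0.8,0],
    [0.14,0.8,0],
    [0,0,0.8],
    [0,0,0.8],
    [0,0,0],
    [0,0,0],
    [0,0,0],
    [0,0,0],
    [0,0,0],
  ],
  angular=[
    [0,0,0],
    [0,0,0],
    [0,0,0],
    [0,0,0],
    [0,0,0],
    [0,0,0],
    [0,0,0],
    [0,0,0],
    [0,0,0],
    [0,0,0],
  ],
)

```text
clock: 3.35
eef_pos: [470.5, 111.7, 192.0]
ee_rot: [-3.141, -0.001, 0.314]
contact_force: [-0.3, 0.1, -0.7]
finger_gap: 85.7
```

```bash
cat > w.py <<'E'
from h import *
import sys
from scipy.optimize import least_squares
c=snap('wrist'); save(c,sys.argv[1]); s=c['s']; print(s['eef_pos'].round(1),s['ee_rot'].round(3)); P=cloud(c)
q=P.reshape(-1,3); r=np.hypot(q[:,0]-501,q[:,1]-146); w=q[(q[:,2]>80)&(q[:,2]<92)&(r>42)&(r<68)]
f=least_squares(lambda v:np.hypot(w[:,0]-v[0],w[:,1]-v[1])-v[2],[501,146,54],loss='soft_l1',f_scale=4); print('rim',f.x.round(1),len(w),np.median(w[:,2]))
g=c['frame'].astype(int).max(2)<60
p=P[g&(P[:,:,2]>100)&(P[:,:,2]<148)&(np.hypot(P[:,:,0]-f.x[0],P[:,:,1]-f.x[1])<70)]
if len(p):
    h=np.percentile(p[:,2],98); t=p[p[:,2]>h-4]; print('handle top z',h.round(1),'mid',((t.max(0)+t.min(0))/2).round(1),np.ptp(t,axis=0).round(1))
    b=least_squares(lambda v:np.hypot(p[:,0]-v[0],p[:,1]-v[1])-12,t.mean(0)[:2]) ; m=(t.max(0)+t.min(0))/2
    d=m[:2]-f.x[:2]; a=np.degrees(np.arctan2(d[1],d[0])); print('r',np.hypot(*d).round(1),'deg',a.round(1),'joint rad',np.radians(a+113).round(3))
E
python3 w.py w2.png
```

```text
[470.5 111.7 192. ] [-3.141e+00 -1.000e-03  3.140e-01]
rim [501.4 148.1  53.5] 7840 85.31323505295384
handle top z 140.5 mid [470.3 112.  138.9] [20.4 19.8  4.8]
r 47.6 deg -130.7 joint rad -0.309
```

View pics/w2.png

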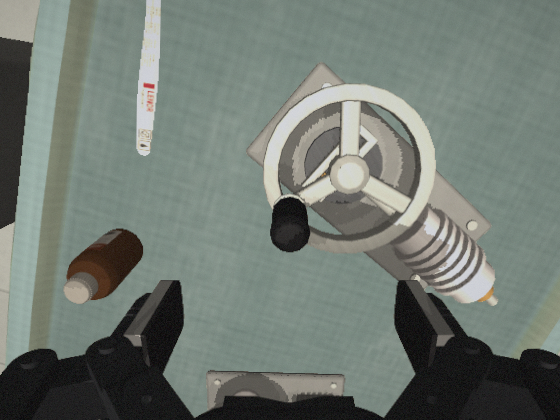

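Emit:
apply_moves(
  gripper=[1,1,1,1,1,-1,-1,-1,-1,-1],
  offset=[
    [0,0,0.93],
    [0,0,0.93],
    [0,0,0.93],
    [0,0,0.93],
    [0,0,0],
    [0,0,0],
    [0,0,0],
    [0,0,0],
    [0,0,0],
    [0,0,0],
  ],
  angular=[
    [0,0,0],
    [0,0,0],
    [0,0,0],
    [0,0,0],
    [0,0,0],
    [0,0,0],
    [0,0,0],
    [0,0,0],
    [0,0,0],
    [0,0,0],
  ],
  squeeze=40,
)

```text
clock: 4.4
eef_pos: [471.2, 111.9, 99.3]
ee_rot: [-3.141, -0.002, 0.313]
contact_force: [1.4, 1.5, 5.8]
finger_gap: 22.7
```

```bash
cat > arc.py <<'E'
import numpy as np,sys
from h import env
# args: total degrees for 10 rows, n rows used
s=env.observe(); p=s['eef_pos'][:2]; y=s['ee_rot'][2]; print(s['eef_pos'].round(1),s['contact_force'].round(1),s['finger_gap'].round(1))
c=np.array([501.3,147.0]); d=p-c; a=np.arctan2(d[1],d[0]); print('r',np.hypot(*d).round(1),'joint',(a+np.radians(113)).round(3))
D,n=float(sys.argv[1]),int(sys.argv[2]); r=np.linspace(np.hypot(*d),48,n+1)
ang=a+np.radians(np.linspace(0,D,n+1)); q=c+r[:,None]*np.c_[np.cos(ang),np.sin(ang)]; dq=np.diff(q,axis=0)
tx=np.array([np.cos(y),np.sin(y)]);ty=np.array([np.sin(y),-np.cos(y)])
print([[float(round(v@tx/25,2)),float(round(v@ty/25,2)),0] for v in dq])
E
python3 arc.py 40 10
```

```text
Traceback (most recent call last):
  File "arc.py", line 4, in <module>
    s=env.observe(); p=s['eef_pos'][:2]; y=s['ee_rot'][2]; print(s['eef_pos'].round(1),s['contact_force'].round(1),s['finger_gap'].round(1))
                                                                                                                   ^^^^^^^^^^^^^^^^^^^^^
AttributeError: 'float' object has no attribute 'round'
```

```bash
sed -i "s/s\['finger_gap'\].round(1)/s['finger_gap']/" arc.py; python3 arc.py 40 10
```

```text
[471.2 111.9  99.3] [1.4 1.5 5.8] 22.745738908432877
r 46.2 joint -0.308
[[0.07, 0.11, 0], [0.07, 0.11, 0], [0.08, 0.1, 0], [0.09, 0.1, 0], [0.1, 0.09, 0], [0.1, 0.08, 0], [0.11, 0.08, 0], [0.11, 0.07, 0], [0.12, 0.06, 0], [0.12, 0.05, 0]]
```

Emit:
apply_moves(
  gripper=[-1,-1,-1,-1,-1,-1,-1,-1,-1,-1],
  offset=[
    [0.07,0.11,0],
    [0.07,0.11,0],
    [0.08,0.1,0],
    [0.09,0.1,0],
    [0.1,0.09,0],
    [0.1,0.08,0],
    [0.11,0.08,0],
    [0.11,0.07,0],
    [0.12,0.06,0],
    [0.12,0.05,0],
  ],
  angular=[
    [0,0,0],
    [0,0,0],
    [0,0,0],
    [0,0,0],
    [0,0,0],
    [0,0,0],
    [0,0,0],
    [0,0,0],
    [0,0,0],
    [0,0,0],
  ],
)

```text
clock: 5.4
eef_pos: [499.4, 100.0, 99.2]
ee_rot: [-3.14, 0.0, 0.314]
contact_force: [-6.4, 3.5, 11.5]
finger_gap: 22.9
```

```bash
python3 arc.py 40 10
```

```text
[499.4 100.   99.2] [-6.4  3.5 11.5] 22.93458571385171
r 47.0 joint 0.361
[[0.12, 0.05, 0], [0.13, 0.04, 0], [0.13, 0.03, 0], [0.13, 0.02, 0], [0.13, 0.01, 0], [0.13, 0.0, 0], [0.13, -0.01, 0], [0.13, -0.02, 0], [0.13, -0.03, 0], [0.13, -0.04, 0]]
```

Emit:
apply_moves(
  gripper=[-1,-1,-1,-1,-1,-1,-1,-1,-1,-1],
  offset=[
    [0.12,0.05,0],
    [0.13,0.04,0],
    [0.13,0.03,0],
    [0.13,0.02,0],
    [0.13,0.01,0],
    [0.13,0,0],
    [0.13,-0.01,0],
    [0.13,-0.02,0],
    [0.13,-0.03,0],
    [0.13,-0.04,0],
  ],
  angular=[
    [0,0,0],
    [0,0,0],
    [0,0,0],
    [0,0,0],
    [0,0,0],
    [0,0,0],
    [0,0,0],
    [0,0,0],
    [0,0,0],
    [0,0,0],
  ],
)

```text
clock: 6.4
eef_pos: [529.6, 108.0, 99.2]
ee_rot: [-3.14, 0.002, 0.314]
contact_force: [-7.8, 0.4, 14.6]
finger_gap: 22.8
```

```bash
python3 arc.py 34 10
```

```text
[529.6 108.   99.2] [-7.8  0.4 14.6] 22.779315101591095
r 48.1 joint 1.029
[[0.11, -0.04, 0], [0.1, -0.05, 0], [0.1, -0.05, 0], [0.1, -0.06, 0], [0.1, -0.06, 0], [0.09, -0.07, 0], [0.09, -0.07, 0], [0.08, -0.08, 0], [0.08, -0.08, 0], [0.07, -0.09, 0]]
```

Emit:
apply_moves(
  gripper=[-1,-1,-1,-1,-1,-1,-1,-1,-1,-1],
  offset=[
    [0.11,-0.04,0],
    [0.1,-0.05,0],
    [0.1,-0.05,0],
    [0.1,-0.06,0],
    [0.1,-0.06,0],
    [0.09,-0.07,0],
    [0.09,-0.07,0],
    [0.08,-0.08,0],
    [0.08,-0.08,0],
    [0.07,-0.09,0],
  ],
  angular=[
    [0,0,0],
    [0,0,0],
    [0,0,0],
    [0,0,0],
    [0,0,0],
    [0,0,0],
    [0,0,0],
    [0,0,0],
    [0,0,0],
    [0,0,0],
  ],
)

```text
clock: 7.4
eef_pos: [547.2, 129.5, 99.3]
ee_rot: [-3.141, 0.001, 0.313]
contact_force: [-4.7, -2.0, 11.7]
finger_gap: 22.7
```

```bash
python3 arc.py 20 8
```

```text
[547.2 129.5  99.3] [-4.7 -2.  11.7] 22.661732437651438
r 49.1 joint 1.607
[[0.05, -0.07, 0], [0.04, -0.07, 0], [0.04, -0.07, 0], [0.04, -0.08, 0], [0.03, -0.08, 0], [0.03, -0.08, 0], [0.03, -0.08, 0], [0.02, -0.08, 0]]
```

Emit:
apply_moves(
  gripper=[-1,-1,-1,-1,-1,-1,-1,-1,-1,-1],
  offset=[
    [0.05,-0.07,0],
    [0.04,-0.07,0],
    [0.04,-0.07,0],
    [0.04,-0.08,0],
    [0.03,-0.08,0],
    [0.03,-0.08,0],
    [0.03,-0.08,0],
    [0.02,-0.08,0],
    [0,0,0],
    [0,0,0],
  ],
  angular=[
    [0,0,0],
    [0,0,0],
    [0,0,0],
    [0,0,0],
    [0,0,0],
    [0,0,0],
    [0,0,0],
    [0,0,0],
    [0,0,0],
    [0,0,0],
  ],
)

```text
clock: 8.4
eef_pos: [550.8, 146.4, 99.3]
ee_rot: [3.141, -0.002, 0.313]
contact_force: [0.2, -1.4, 4.9]
finger_gap: 22.9
```

```bash
python3 arc.py 4 1; python3 w.py w3.png; python3 - <<'E'
from h import *
c=snap('scene'); save({'frame':cv2.resize(c['frame'][110:320,120:400],None,fx=2.8,fy=2.8)},'s3.png')
E
```

```text
[550.8 146.4  99.3] [ 0.2 -1.4  4.9] 22.92654479572717
r 49.5 joint 1.96
[[-0.02, -0.15, 0]]
[550.8 146.4  99.3] [ 3.141e+00 -2.000e-03  3.130e-01]
rim [502.5 149.3  53. ] 15076 85.2674697794768
handle top z 147.2 mid [537.4 149.8 145.6] [66.  32.4  4.8]
r 34.9 deg 0.8 joint rad 1.986
```

View pics/w3.png

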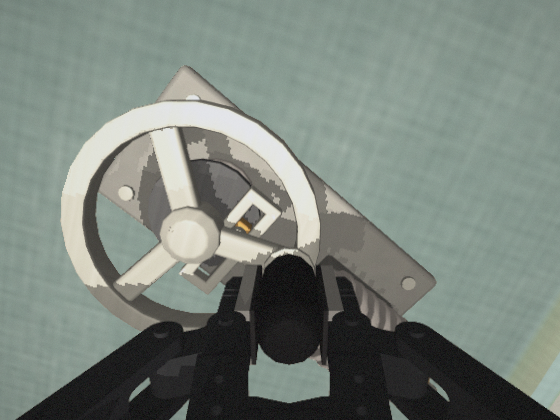

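The handle at (288,300) is still held between the pads, past the cylinder's line, with the joint at about 1.95 rad. Next I let go and lift.

Emit:
apply_moves(
  gripper=[0,0,0,0.3,0.3,0.3,0.3,0.3,0.3,0.3],
  offset=[
    [0,0,0],
    [0,0,0],
    [0,0,0],
    [0,0,0],
    [0,0,0],
    [0,0,-0.5],
    [0,0,-0.9],
    [0,0,-0.9],
    [0,0,-0.9],
    [0,0,-0.9],
  ],
  angular=[
    [0,0,0],
    [0,0,0],
    [0,0,0],
    [0,0,0],
    [0,0,0],
    [0,0,0],
    [0,0,0],
    [0,0,0],
    [0,0,0],
    [0,0,0],
  ],
)

```text
clock: 9.5
eef_pos: [549.8, 146.6, 202.7]
ee_rot: [-3.142, -0.001, 0.313]
contact_force: [1.3, -0.8, 0.5]
finger_gap: 55.6
```

Emit:
apply_moves(
  gripper=[0.3,0.3,0.3,0.3,0.3,0.3,0.3,0.3,0.3,0.3],
  offset=[
    [0,0.8,-0.5],
    [0,0.8,-0.5],
    [0,0.8,0],
    [0,0.8,0],
    [0,0,0],
    [0,0,0],
    [0,0,0],
    [0,0,0],
    [0,0,0],
    [0,0,0],
  ],
  angular=[
    [0,0,0],
    [0,0,0],
    [0,0,0],
    [0,0,0],
    [0,0,0],
    [0,0,0],
    [0,0,0],
    [0,0,0],
    [0,0,0],
    [0,0,0],
  ],
)

```text
clock: 10.5
eef_pos: [574.3, 71.1, 225.8]
ee_rot: [-3.141, 0.0, 0.314]
contact_force: [0.3, -0.2, -0.5]
finger_gap: 55.4
```

```bash
python3 w.py w4.png; python3 - <<'E'
from h import *
c=snap('scene'); save({'frame':cv2.resize(c['frame'][110:320,120:400],None,fx=2.8,fy=2.8)},'s4.png')
P=cloud(c); g=(c['frame'].max(2)<60)
for nm,ax,R_ in(('big',(501.3,147),75),('small',(501.4,-138.6),60)):
    m=g&(np.hypot(P[:,:,0]-ax[0],P[:,:,1]-ax[1])<R_)&(P[:,:,2]<145)&(P[:,:,2]>75); p=P[m]
    t=p[p[:,2]>np.percentile(p[:,2],98)-4]; print(nm,len(p),t.mean(0).round(1))
    P0=np.load('scene.npy'); p=P0[g*0+1>0].reshape(-1,3)
E
```

```text
[574.3  71.1 225.8] [-3.141  0.     0.314]
rim [503.4 147.   53.4] 5914 85.26391824224288
handle top z 140.6 mid [550.1 146.  139. ] [21.  21.1  4.8]
r 46.7 deg -1.2 joint rad 1.951
big 172 [548.8 144.  141.2]
small 95 [ 520.2 -166.9   99.6]
```

View pics/w4.png

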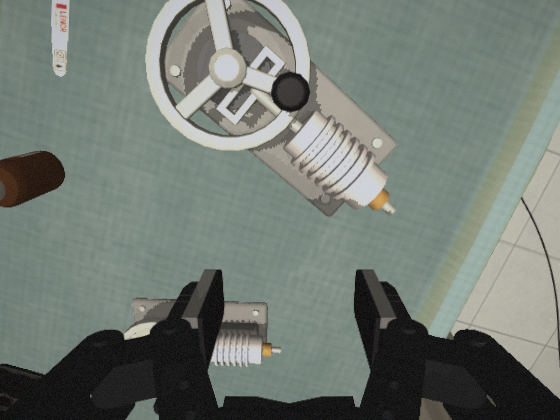

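View pics/s4.png

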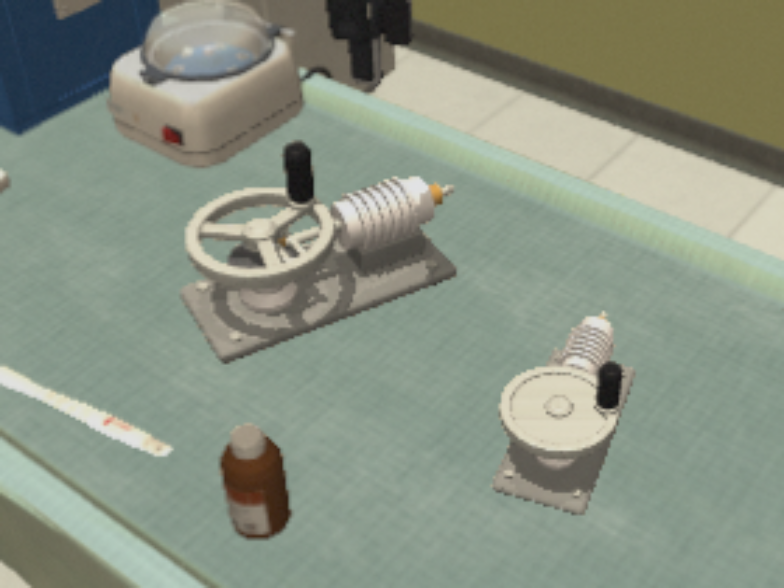

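The wrist view shows the handle at (290,92), just counterclockwise of the cylinder's line. The hand is clear and the small pump is unchanged. I'm handing in now.

```bash
python3 -c "
from h import env
print(env.finish_job())"
```

```text
the job is handed in; nothing more can be done
None
```

I gripped the larger pump's upright handle and turned the flywheel counterclockwise through the compression stroke. I stopped it past dead centre, let go and lifted the hand clear. The job was handed in at about 10.6 s of the 32 s allowed.

- **Wheel angle:** the last wrist-camera check puts the joint at 1.95 rad and the scene camera at about 1.91 rad. That is roughly 20 degrees past dead centre, inside the 1.66 to 2.27 band. I did not measure the wheel's speed directly. The position read just before letting go (1.96 rad) and the later camera readings agree to within measuring error.
- **Smaller pump:** its handle measured (520, -167) mm at the end against about (520 to 522, -165 to -167) mm at the start, so it was not moved.
- **Contact:** the contact force read near zero at the end. While turning, an upward force of up to 14.6 N showed on the tool and then dropped off. I did not find its cause; it stayed well under the limits.
- **Disagreements:** estimates of the wheel's axis differed by about 2 to 3 mm between views, or about 0.05 rad of wheel angle. The grip on the 24 mm handle read 22.7 mm.

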